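# Load the capped sample bottles into their autosampler holders

### The job

Load the four capped sample bottles into the holders for the autosampler: each bottle goes into the holder whose pocket has its own outline and size (large round, small round, square, oblong), standing upright and fully down on the pocket floor. Set each bottle down rather than dropping it, and leave the open beaker and the open dish where they stand.

Things in the scene. Friction and masses are not known exactly. Their poses are not given: they have to be found in the camera images.
- bottle_large_round: white plastic bottle with a grey screw cap, round body 66 mm in diameter, 88 mm tall: body from 0 to 56 mm height, then a neck 26 mm wide, then a round cap 34 mm in diameter and 24 mm tall (64 to 88 mm height), which is the place to grip from above, clear of the shoulder at 56 mm. Upright and loose, 200 g give or take a third. Origin: centre of the underside, z up.
- bottle_small_round: white plastic bottle with a grey screw cap, round body 42 mm in diameter, 88 mm tall: body from 0 to 56 mm height, then a neck 26 mm wide, then a round cap 34 mm in diameter and 24 mm tall (64 to 88 mm height), which is the place to grip from above, clear of the shoulder at 56 mm. Upright and loose, 90 g give or take a third. Origin: centre of the underside, z up.
- bottle_square: white plastic bottle with a grey screw cap, square body 46 x 46 mm, 88 mm tall: body from 0 to 56 mm height, then a neck 26 mm wide, then a round cap 34 mm in diameter and 24 mm tall (64 to 88 mm height), which is the place to grip from above, clear of the shoulder at 56 mm. Upright and loose, 120 g give or take a third. Origin: centre of the underside, z up, x and y along the sides of the square.
- bottle_oblong: white plastic bottle with a grey screw cap, oblong (rectangular) body 70 x 38 mm, 88 mm tall: body from 0 to 56 mm height, then a neck 26 mm wide, then a round cap 34 mm in diameter and 24 mm tall (64 to 88 mm height), which is the place to grip from above, clear of the shoulder at 56 mm. Upright and loose, 130 g give or take a third. Origin: centre of the underside, z up, x along the 70 mm side.
- holder_large_round: large round aluminium holder, 94 mm outside, with a round pocket 82 mm in diameter; fixed to the table: outer height 20 mm, floor 6 mm thick, walls 6 mm thick, so 14 mm deep. Origin: centre of its underside, z up.
- holder_small_round: small round aluminium holder, 70 mm outside, with a round pocket 58 mm in diameter; fixed to the table: outer height 20 mm, floor 6 mm thick, walls 6 mm thick, so 14 mm deep. Origin: centre of its underside, z up.
- holder_square: square aluminium holder, 74 x 74 mm outside, with a square pocket 62 x 62 mm; fixed to the table: outer height 20 mm, floor 6 mm thick, walls 6 mm thick, so 14 mm deep. Origin: centre of its underside, z up, x and y along its sides.
- holder_oblong: oblong aluminium holder, 98 x 66 mm outside, with a rectangular pocket 86 x 54 mm; fixed to the table: outer height 20 mm, floor 6 mm thick, walls 6 mm thick, so 14 mm deep. Origin: centre of its underside, z up, x along its long side.
- beaker: open white plastic beaker without a cap, 58 mm across the rim, 70 mm tall, loose; to be left alone. Origin: centre of its underside.
- dish: open white porcelain dish, 84 mm across the rim, 34 mm tall, loose; to be left alone. Origin: centre of its underside.
Things that resemble listed ones, but are neither listed nor needed, are in the scene too. Leave any black look-alike of the holder_square alone.

How it is judged (in metres and radians):
At the end, for the whole second after the job is handed in: Each of the four bottles stands in the holder of its own outline: its centre within 13 mm of the holder's centre, its underside 2 to 9 mm above the holder's underside (on the 6 mm floor), tilted less than 0.1 rad, released and at rest (horizontal distance between bottle_large_round and holder_large_round below 0.013 m and z of bottle_large_round in the frame of holder_large_round between 0.002 and 0.009 m and angle between each of bottle_large_round, bottle_small_round, bottle_square, bottle_oblong's own z axis and vertical below 0.1 rad and linear speed of each of bottle_large_round, bottle_small_round, bottle_square, bottle_oblong below 0.02 m/s and angular speed of each of bottle_large_round, bottle_small_round, bottle_square, bottle_oblong below 0.2 rad/s and horizontal distance between bottle_small_round and holder_small_round below 0.013 m and z of bottle_small_round in the frame of holder_small_round between 0.002 and 0.009 m and horizontal distance between bottle_square and holder_square below 0.013 m and z of bottle_square in the frame of holder_square between 0.002 and 0.009 m and horizontal distance between bottle_oblong and holder_oblong below 0.013 m and z of bottle_oblong in the frame of holder_oblong between 0.002 and 0.009 m); the robot touches nothing.
It fails at once if the open beaker was shifted by more than 20 mm or tipped (distance of beaker from where it was at the start of the episode above 0.02 m or angle between beaker's own z axis and vertical above 0.3 rad).
It fails at once if the open dish was shifted by more than 20 mm or tipped (distance of dish from where it was at the start of the episode above 0.02 m or angle between dish's own z axis and vertical above 0.3 rad).
It fails at once if a bottle was dropped or thrown: moving faster than 0.8 m/s (a fall of some 33 mm) with no finger on it ((linear speed of bottle_large_round above 0.8 m/s and contact force between bottle_large_round and the fingers below 0.05 N) or (linear speed of bottle_small_round above 0.8 m/s and contact force between bottle_small_round and the fingers below 0.05 N) or (linear speed of bottle_square above 0.8 m/s and contact force between bottle_square and the fingers below 0.05 N) or (linear speed of bottle_oblong above 0.8 m/s and contact force between bottle_oblong and the fingers below 0.05 N)).
It also fails if it takes over 115 s, if anything falls off the work surface, if the arm or the gripper's body presses on something with over 40 N, if the wrist force passes 120 N, or if a joint passes its speed limit or range.

### The arm

A 7-joint arm with a two-finger parallel gripper is mounted at the origin on the work surface. World frame = base frame: x ahead of the robot, y to its left, z up, the work surface at z = 0. Lengths are in mm, angles in rad, forces in N, time in s.
With the tool pointing down it reaches from about 400 to 875 mm from the base axis. Payload 4.4 kg.
Tool frame: the origin (TCP) lies midway between the tips of the shut fingers; the grasp point (between the pads) lies 19 mm behind it; z points along the fingers, y is the line along which they close (so a half turn about z gives the same grasp; the last joint's range is limited). The gripper opens to 85 mm and grips with 20 to 120 N. Pads are 22 mm wide; open, the fingers measure 114 mm over their backs; the gripper's body (76 mm by 85 mm) begins 54 mm behind the grasp point. The pads swing forward as they close: fully open they stand 13 mm farther back than shut.
Start: joints at [1.279, 0.628, 0.038, 1.517, -0.027, 0.996, -0.02], TCP at [145.553, -633.508, 231.313] pointing down, gripper open.
Joint ranges: [-3.06, 3.06], [-0.37, 2.12], [-1.25, 1.32], [0.18, 2.47], [-1.1, 4.24], [0.23, 1.98], [-2.94, 2.94]. Speed limits (rad/s): [2.57, 2.57, 3.14, 3.14, 3.14, 3.14, 3.14].

### API

Orientations are given as [roll, pitch, yaw] about the fixed x, y, z axes, in that order (R = Rz(yaw) Ry(pitch) Rx(roll)).
In Python, from cell import read_state, get_image, finish_job gives the robot as it stands.
- The arm moves only by the tool send_rows, never from a script. Its argument "series" is a list of rows, each an object of numbers: "ax", "ay", "az": the turn, a rotation vector about the tool's x, y, z in rad; "dx", "dy", "dz": the shift along the tool's x, y, z in cm; "hand": the closure, from 0 (fully open) to 1 (shut). In form: [{"ax": .., "ay": .., "az": .., "dx": .., "dy": .., "dz": .., "hand": ..}, ...]. A call has 1 to 10 rows; each row is the pose to reach, as a shift and turn from the pose commanded when the call began, along the tool's axes at that moment; what a row does not reach only later rows make up. A row lasts 1/10 s, in which the tool goes at most 50 mm and 8.59 degrees, less where a joint would pass 70% of its speed; a pose out of reach is approached as far as the arm can. A call with a gripper value outside its range is refused whole. The fingers move at their own pace and stop on an object; the grip force is fixed at half the most. Time passes only in rows, so rows that repeat a pose let the fingers close. It gives the time, the measured TCP pose, the force, the opening and the grip force at its end, in the units of the state.
- read_state(): the state, without advancing time (a new reading comes with each control period).
- get_image(name): name is "scene" or "top" or "wrist"; returns a dict with "pixels" (480x640x3 uint8, red, green, blue), "mtx" (3x3 intrinsics, pixels), "R" (3x3) and "t" (3): a world point X has camera coordinates R X + t. Camera axes: x right, y down, z forward; pixel columns grow to the right and rows downward; lengths in mm; the calibration is good to about 2 mm. A picture is of the moment at which its call begins. There is no depth.
- finish_job(): hands the job in; it is judged then, once.
The state is a dict: "clock": time; "qpos": joint angles; "qd": joint speeds; "tau": joint torques, N m; "eef_pos": TCP position; "tool_rot": TCP orientation; "force": force on the tool from outside, world axes, zero at the start; "torque": the same for the moment, N m; "width": finger opening in mm; "gripper_force": force on a finger pad.
Only numpy, scipy, OpenCV 4.12 (cv2) and the standard library are available. Lean on these libraries where they do the work, as an engineer would, in place of code of your own. Each camera call takes 0.05 s, during which the arm holds its last target. There are 200 camera calls.

## Working session

There is one attempt and no reset: what is moved stays moved. The work goes in short steps, Python scripts to look and compute and a tool call to move; the robot and the scene stay as the last step left them, time stands still between calls to the robot, and variables do not carry over. Pictures are saved under pics/ and viewed, at most 14 in all, crops included, and the job is handed in when it is done.

Besides the shell and the picture viewer there is one more tool, called after ">>>" by a JSON object that holds its "name" and its "arguments", one argument or row to a line. send_rows: Moves the arm, as the interface text tells. Its arguments: {"type":"object","properties":{"series":{"type":"array","items":{"type":"object","properties":{"ax":{"type":"number"},"ay":{"type":"number"},"az":{"type":"number"},"dx":{"type":"number"},"dy":{"type":"number"},"dz":{"type":"number"},"hand":{"type":"number"}}}}},"required":["series"]}

```bash
mkdir -p pics; ls; python3 - <<'E'
from cell import *
import cv2
print(read_state())
for n in ("top","scene"):
    d=get_image(n); cv2.imwrite(f"pics/{n}0.png",d["pixels"][:,:,::-1]); print(n,d["mtx"],d["R"],d["t"])
E
```

```text
pics
{'clock': 0.0, 'qpos': array([ 1.279201  ,  0.62932359,  0.03846678,  1.51838319, -0.02699752,
        0.99627166, -0.01997189]), 'qd': array([-0.00125993, -0.00017719,  0.00062663, -0.00080941, -0.00101683,
       -0.00053843, -0.00012948]), 'tau': array([-5.88662861e-04, -5.63400078e+01,  1.22608479e+00, -1.93442380e+01,
        1.10153531e-02,  1.05518347e-02,  3.06695597e-05]), 'eef_pos': array([ 145.39703372, -632.89159234,  230.39928053]), 'tool_rot': array([-3.13972600e+00,  4.02725146e-05,  2.25804388e-01]), 'force': array([ 0.47057324, -0.32758254, -0.45774076]), 'torque': array([-0.00680026, -0.02114433, -0.01699653]), 'gripper_force': 0.0, 'width': 85.35238887426664}
top [[505.07582454   0.         318.05104082]
 [  0.         505.07582454 241.71562812]
 [  0.           0.           1.        ]] [[ 0.01041677 -0.99962996  0.02512851]
 [-0.98531352 -0.01454439 -0.17013442]
 [ 0.17043694 -0.02298721 -0.98510042]] [ -19.86248611  570.31549349 1154.69812144]
scene [[553.68364879   0.         324.18051056]
 [  0.         553.68364879 247.2551684 ]
 [  0.           0.           1.        ]] [[ 0.43466339  0.90059039  0.00216647]
 [ 0.67291008 -0.32317446 -0.66539484]
 [-0.59854805  0.29068062 -0.74648845]] [-256.0728588  -371.5255742  1546.80397124]
```

View pics/top0.png

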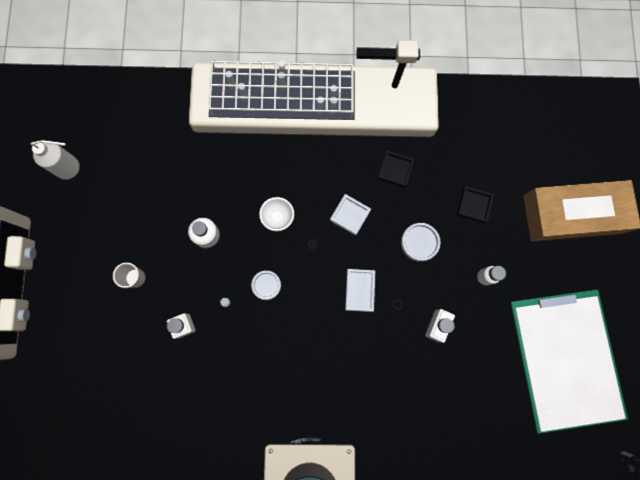

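View pics/scene0.png

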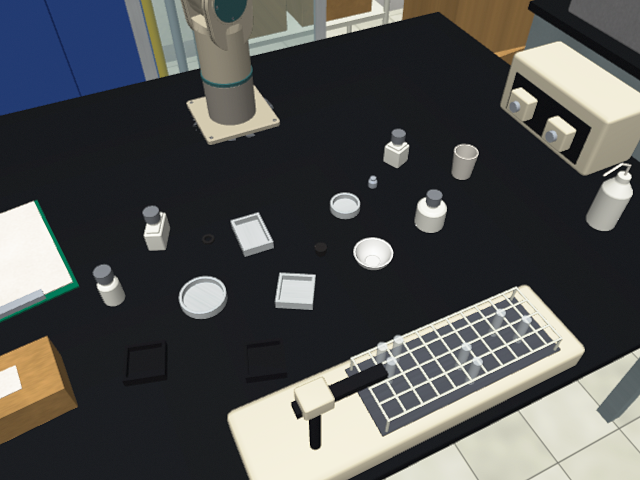

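Top view: bottles are at (204,231) large round, (180,326) square or oblong, (441,325) square or oblong, and (491,275) small round. Light holders are at (266,285) small round, (361,290) oblong, (351,214) square and (421,241) large round. 
Possible mix-ups: black trays (396,168) and (476,204) for holder_square; beaker (128,275), dish (277,213) and wash bottle (55,160) for the round bottles. 
I'll fit silhouettes in both cameras and check them in a crop.

```bash
cat > h.py <<'E'
import numpy as np, cv2
from cell import *
from scipy.optimize import minimize
def proj(d,P):
    c=np.asarray(P)@d["R"].T+d["t"]; p=c@d["mtx"].T; return p[:,:2]/p[:,2:]
def ray(d,u,v,z):
    r=d["R"].T@np.linalg.inv(d["mtx"])@np.array([u,v,1.]); o=-d["R"].T@d["t"]
    return (o+r*(z-o[2])/r[2])[:2]
def circ(r): a=np.linspace(0,2*np.pi,40,False); return np.c_[np.cos(a),np.sin(a)]*r
def rect(a,b): return np.array([[a,b],[-a,b],[-a,-b],[a,-b]])/2.
def prism(o,z0,z1): return np.vstack([np.c_[o,np.full(len(o),z)] for z in (z0,z1)])
OUT=dict(large_round=(circ(33),circ(47)),small_round=(circ(21),circ(35)),square=(rect(46,46),rect(74,74)),oblong=(rect(70,38),rect(98,66)))
def parts(kind,bottle):
    o=OUT[kind]
    return [prism(o[0],0,56),prism(circ(13),56,64),prism(circ(17),64,88)] if bottle else [prism(o[1],0,20)]
def place(P,x,y,w): c,s=np.cos(w),np.sin(w); return P@np.array([[c,s,0],[-s,c,0],[0,0,1]])+[x,y,0]
def sil(d,ps,q,S=4):
    m=np.zeros((480*S//S,640),np.uint8)
    for P in ps:
        h=cv2.convexHull(proj(d,place(P,*q)).astype(np.float32))
        cv2.fillConvexPoly(m,np.round(h*16).astype(np.int32),255,cv2.LINE_AA,4)
    return m/255.
def mask(d,th=45):
    return (d["pixels"].max(2)>th).astype(np.uint8)
def fit(views,ps,uv,z,yaws):
    x0=ray(views[0],*uv,z); best=None; ms=[]
    for k,d in enumerate(views):
        n,l=cv2.connectedComponents(mask(d)); c=proj(d,[[*x0,10 if z<30 else 40]])[0].astype(int)
        w=l[max(c[1]-8,0):c[1]+9,max(c[0]-8,0):c[0]+9]; w=w[w>0]
        ms.append((l==np.bincount(w).argmax()).astype(float) if len(w) else None)
    f=lambda q:sum(np.abs(sil(d,ps,q)-m).sum()/m.sum() for d,m in zip(views,ms) if m is not None)
    for w in yaws:
        r=minimize(f,[*x0,w],method="Nelder-Mead",options=dict(initial_simplex=np.array([[*x0,w],[x0[0]+12,x0[1],w],[x0[0],x0[1]+12,w],[*x0,w+.3]]),xatol=.2,fatol=1e-4))
        if best is None or r.fun<best.fun: best=r
    return best
E
python3 - <<'E'
from h import *
v=[get_image("top"),get_image("scene")]
Y=[0,.5,1,1.5,2,2.5]
for uv in((204,231),(180,326),(441,325),(491,275)):
    for k in OUT:
        r=fit(v,parts(k,1),uv,60,Y if "round" not in k else [0]); print("B",uv,k,np.round(r.x,2),round(r.fun,3))
for uv,k in(((266,285),"small_round"),((361,290),"oblong"),((351,214),"square"),((421,241),"large_round")):
    r=fit(v,parts(k,0),uv,20,Y if "round" not in k else [0]); print("H",uv,k,np.round(r.x,2),round(r.fun,3))
p=v[0]["pixels"][:,:,::-1]
c=[cv2.resize(p[y-35:y+35,x-45:x+45],(390,290),interpolation=cv2.INTER_CUBIC) for x,y in((204,231),(180,326),(441,325),(491,275))]
cv2.imwrite("pics/crop.png",np.vstack([np.hstack(c[:2]),np.hstack(c[2:])]))
E
```

```text
B (204, 231) large_round [ 5.9251e+02  2.6342e+02 -4.0000e-02] 0.127
B (204, 231) small_round [5.9851e+02 2.5863e+02 1.0000e-01] 0.781
B (204, 231) square [593.36 262.8    3.15] 0.338
B (204, 231) oblong [594.53 262.67   1.98] 0.486
B (180, 326) large_round [3.6819e+02 3.0667e+02 1.4000e-01] 0.821
B (180, 326) small_round [ 3.7100e+02  3.0562e+02 -9.0000e-02] 0.429
B (180, 326) square [370.17 306.33   0.49] 0.219
B (180, 326) oblong [370.58 306.04   2.17] 0.658
B (441, 325) large_round [ 3.7854e+02 -3.0503e+02  1.0000e-02] 0.635
B (441, 325) small_round [ 3.7864e+02 -3.0468e+02  3.6000e-01] 0.689
B (441, 325) square [ 379.65 -305.85    2.83] 0.529
B (441, 325) oblong [ 377.43 -304.91   -0.38] 0.192
B (491, 275) large_round [ 4.9123e+02 -4.2936e+02  3.3000e-01] 1.571
B (491, 275) small_round [ 4.9811e+02 -4.2932e+02  3.3000e-01] 0.154
B (491, 275) square [ 496.9  -429.71    3.29] 0.621
B (491, 275) oblong [ 4.9692e+02 -4.2981e+02  2.0000e-01] 1.106
H (266, 285) small_round [4.6950e+02 1.1133e+02 1.4000e-01] 0.103
H (361, 290) oblong [ 460.13 -116.69    3.1 ] 0.072
H (351, 214) square [647.79 -93.3    1.04] 0.079
H (421, 241) large_round [ 5.8105e+02 -2.6688e+02  4.0000e-02] 0.069
```

View pics/crop.png

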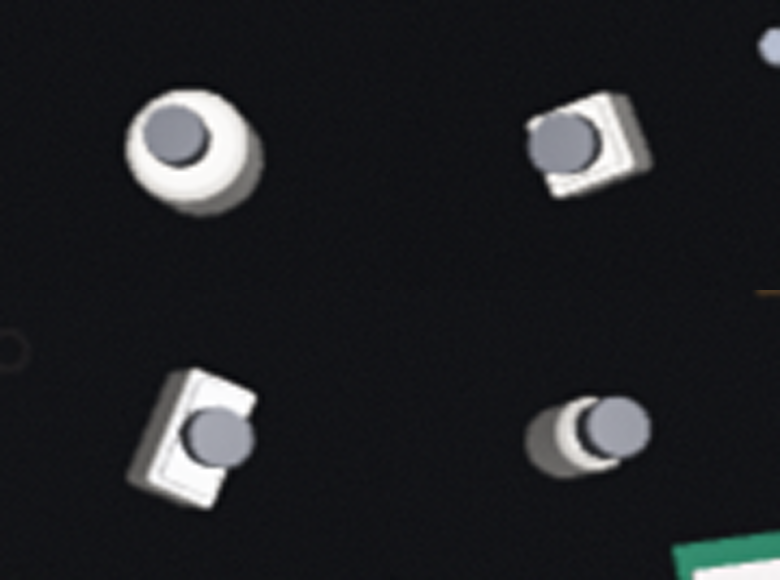

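The crop and fits agree on every bottle: large round (204,231), square (180,326), oblong (441,325) and small round (491,275). The small round bottle is first, so I'll move above it.

>>> {"name": "send_rows", "arguments": {
  "series": [
    {"dx":4,"dy":-1.2,"dz":0,"hand":0},
    {"dx":8,"dy":-2.4,"dz":0,"hand":0},
    {"dx":12,"dy":-3.7,"dz":0,"hand":0},
    {"dx":16,"dy":-5,"dz":1,"hand":0},
    {"dx":20,"dy":-6.2,"dz":2,"hand":0},
    {"dx":24,"dy":-7.4,"dz":3,"hand":0},
    {"dx":28,"dy":-8.6,"dz":4,"hand":0},
    {"dx":32,"dy":-9.9,"dz":5,"hand":0},
    {"dx":36,"dy":-11.1,"dz":6,"hand":0},
    {"dx":38.9,"dy":-12,"dz":6.5,"hand":0}
  ]
}}

```text
invalid input at $.series[0]: expected keys ax, ay, az, dx, dy, dz, hand
```

```bash
cat >> h.py <<'E'
def go(x,y,z):
    s=read_state(); a,b,w=s["tool_rot"]; p=np.array([x,y,z])-s["eef_pos"]
    c,n=np.cos(w),np.sin(w); print("tool cm",np.round([c*p[0]+n*p[1],n*p[0]-c*p[1],-p[2]],1)/10,"yaw",round(w,3),"pos",np.round(s["eef_pos"],1),"t",round(s["clock"],2),"q",np.round(s["qpos"],2))
E
python3 - <<'E'
from h import *
d=get_image("wrist"); cv2.imwrite("pics/w1.png",d["pixels"][:,:,::-1])
print(proj(d,[[498,-429.3,88],[498,-429.3,0]]))
go(498,-429.3,58)
E
```

```text
[[  73.74001059 -576.62615375]
 [ 151.38954114 -359.24118049]]
tool cm [ 38.92 -11.98  17.29] yaw 0.226 pos [ 145.5 -633.2  230.9] t 0.25 q [ 1.28  0.63  0.04  1.52 -0.03  1.   -0.02]
```

View pics/w1.png

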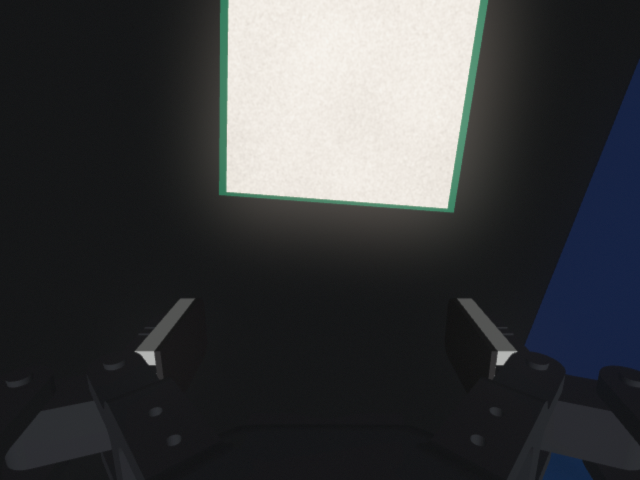

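The row was refused because it lacked keys, so the picture shows the clipboard under the start pose. I'll resend with all keys.

>>> {"name": "send_rows", "arguments": {
  "series": [
    {"ax":0,"ay":0,"az":0,"dx":4,"dy":-1.2,"dz":0,"hand":0},
    {"ax":0,"ay":0,"az":0,"dx":8,"dy":-2.4,"dz":0,"hand":0},
    {"ax":0,"ay":0,"az":0,"dx":12,"dy":-3.7,"dz":0,"hand":0},
    {"ax":0,"ay":0,"az":0,"dx":16,"dy":-5,"dz":1,"hand":0},
    {"ax":0,"ay":0,"az":0,"dx":20,"dy":-6.2,"dz":2,"hand":0},
    {"ax":0,"ay":0,"az":0,"dx":24,"dy":-7.4,"dz":3,"hand":0},
    {"ax":0,"ay":0,"az":0,"dx":28,"dy":-8.6,"dz":4,"hand":0},
    {"ax":0,"ay":0,"az":0,"dx":32,"dy":-9.9,"dz":5,"hand":0},
    {"ax":0,"ay":0,"az":0,"dx":38.9,"dy":-12,"dz":6.5,"hand":0},
    {"ax":0,"ay":0,"az":0,"dx":38.9,"dy":-12,"dz":6.5,"hand":0}
  ]
}}

```text
clock: 1.25
eef_pos: [502.7, -424.6, 165.1]
tool_rot: [-3.139, -0.003, 0.232]
force: [0.7, 1.1, -0.4]
width: 85.4
gripper_force: 0.0
```

```bash
python3 - <<'E'
from h import *
d=get_image("wrist"); cv2.imwrite("pics/w2.png",d["pixels"][:,:,::-1])
print(proj(d,[[498,-429.3,88],[498,-429.3,0]]))
go(498,-429.3,58)
E
```

```text
[[331.71433664 255.89107231]
 [330.29804631 222.01964952]]
tool cm [-0.89  0.51 10.65] yaw 0.235 pos [ 505.4 -422.2  164.5] t 1.3 q [ 0.63  0.71  0.04  1.56 -0.04  0.87 -0.65]
```

View pics/w2.png

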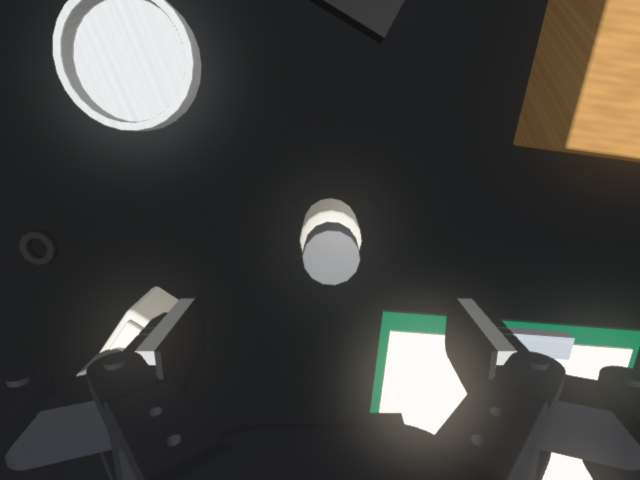

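The cap is at (331,257) and was predicted at (332,256), so the calibration holds. Descending, then closing.

>>> {"name": "send_rows", "arguments": {
  "series": [
    {"ax":0,"ay":0,"az":0,"dx":0,"dy":0,"dz":0,"hand":0},
    {"ax":0,"ay":0,"az":0,"dx":0,"dy":0,"dz":0,"hand":0},
    {"ax":0,"ay":0,"az":0,"dx":0,"dy":0,"dz":0,"hand":0},
    {"ax":0,"ay":0,"az":0,"dx":0,"dy":0,"dz":2,"hand":0},
    {"ax":0,"ay":0,"az":0,"dx":0,"dy":0,"dz":4,"hand":0},
    {"ax":0,"ay":0,"az":0,"dx":0,"dy":0,"dz":6,"hand":0},
    {"ax":0,"ay":0,"az":0,"dx":0,"dy":0,"dz":8,"hand":0},
    {"ax":0,"ay":0,"az":0,"dx":0,"dy":0,"dz":9.8,"hand":0},
    {"ax":0,"ay":0,"az":0,"dx":0,"dy":0,"dz":10.7,"hand":0},
    {"ax":0,"ay":0,"az":0,"dx":0,"dy":0,"dz":10.7,"hand":0}
  ]
}}

```text
clock: 2.3
eef_pos: [496.2, -429.8, 58.4]
tool_rot: [-3.14, 0.002, 0.224]
force: [-0.5, -0.3, 0.6]
width: 85.4
gripper_force: 0.0
```

>>> {"name": "send_rows", "arguments": {
  "series": [
    {"ax":0,"ay":0,"az":0,"dx":0,"dy":0,"dz":0,"hand":0},
    {"ax":0,"ay":0,"az":0,"dx":0,"dy":0,"dz":0,"hand":0.2},
    {"ax":0,"ay":0,"az":0,"dx":0,"dy":0,"dz":0,"hand":0.4},
    {"ax":0,"ay":0,"az":0,"dx":0,"dy":0,"dz":0,"hand":0.6},
    {"ax":0,"ay":0,"az":0,"dx":0,"dy":0,"dz":0,"hand":0.8},
    {"ax":0,"ay":0,"az":0,"dx":0,"dy":0,"dz":0,"hand":1},
    {"ax":0,"ay":0,"az":0,"dx":0,"dy":0,"dz":0,"hand":1},
    {"ax":0,"ay":0,"az":0,"dx":0,"dy":0,"dz":0,"hand":1},
    {"ax":0,"ay":0,"az":0,"dx":0,"dy":0,"dz":0,"hand":1},
    {"ax":0,"ay":0,"az":0,"dx":0,"dy":0,"dz":0,"hand":1}
  ]
}}

```text
clock: 3.3
eef_pos: [498.2, -429.5, 60.1]
tool_rot: [3.141, -0.001, 0.226]
force: [-0.8, 1.6, 5.9]
width: 32.5
gripper_force: 59.5
```

```bash
python3 - <<'E'
from h import *
go(469.5,111.3,165)
E
```

```text
tool cm [  9.32 -53.35 -10.49] yaw 0.226 pos [ 498.2 -429.5   60.1] t 3.3 q [ 0.65  0.84  0.04  1.62 -0.04  0.68 -0.64]
```

>>> {"name": "send_rows", "arguments": {
  "series": [
    {"ax":0,"ay":0,"az":0,"dx":0,"dy":0,"dz":-1,"hand":1},
    {"ax":0,"ay":0,"az":0,"dx":0,"dy":0,"dz":-3,"hand":1},
    {"ax":0,"ay":0,"az":0,"dx":0,"dy":0,"dz":-5,"hand":1},
    {"ax":0,"ay":0,"az":0,"dx":0,"dy":0,"dz":-7,"hand":1},
    {"ax":0,"ay":0,"az":0,"dx":0,"dy":0,"dz":-9,"hand":1},
    {"ax":0,"ay":0,"az":0,"dx":0,"dy":0,"dz":-10,"hand":1},
    {"ax":0,"ay":0,"az":0,"dx":0.2,"dy":-1,"dz":-10.5,"hand":1},
    {"ax":0,"ay":0,"az":0,"dx":0.5,"dy":-3,"dz":-10.5,"hand":1},
    {"ax":0,"ay":0,"az":0,"dx":1,"dy":-6,"dz":-10.5,"hand":1},
    {"ax":0,"ay":0,"az":0,"dx":1.6,"dy":-9,"dz":-10.5,"hand":1}
  ]
}}

```text
clock: 4.3
eef_pos: [492.2, -336.3, 163.4]
tool_rot: [-3.14, 0.001, 0.225]
force: [0.2, 0.6, -1.0]
width: 32.2
gripper_force: 59.6
```

>>> {"name": "send_rows", "arguments": {
  "series": [
    {"ax":0,"ay":0,"az":0,"dx":0.7,"dy":-4,"dz":0,"hand":1},
    {"ax":0,"ay":0,"az":0,"dx":1.4,"dy":-8,"dz":0,"hand":1},
    {"ax":0,"ay":0,"az":0,"dx":2.1,"dy":-12,"dz":0,"hand":1},
    {"ax":0,"ay":0,"az":0,"dx":2.8,"dy":-16,"dz":0,"hand":1},
    {"ax":0,"ay":0,"az":0,"dx":3.5,"dy":-20,"dz":0,"hand":1},
    {"ax":0,"ay":0,"az":0,"dx":4.2,"dy":-24,"dz":0,"hand":1},
    {"ax":0,"ay":0,"az":0,"dx":4.9,"dy":-28,"dz":0,"hand":1},
    {"ax":0,"ay":0,"az":0,"dx":5.6,"dy":-32,"dz":0,"hand":1},
    {"ax":0,"ay":0,"az":0,"dx":6.3,"dy":-36,"dz":0,"hand":1},
    {"ax":0,"ay":0,"az":0,"dx":6.8,"dy":-39,"dz":0,"hand":1}
  ]
}}

```text
clock: 5.3
eef_pos: [470.5, 60.6, 163.8]
tool_rot: [-3.14, 0.002, 0.229]
force: [0.5, -0.6, -0.7]
width: 32.6
gripper_force: 59.6
```

>>> {"name": "send_rows", "arguments": {
  "series": [
    {"ax":0,"ay":0,"az":0,"dx":0.4,"dy":-2.5,"dz":0,"hand":1},
    {"ax":0,"ay":0,"az":0,"dx":0.7,"dy":-4,"dz":0,"hand":1},
    {"ax":0,"ay":0,"az":0,"dx":0.9,"dy":-5.3,"dz":0,"hand":1},
    {"ax":0,"ay":0,"az":0,"dx":0.9,"dy":-5.3,"dz":0,"hand":1},
    {"ax":0,"ay":0,"az":0,"dx":0.9,"dy":-5.3,"dz":0,"hand":1},
    {"ax":0,"ay":0,"az":0,"dx":0.9,"dy":-5.3,"dz":0,"hand":1},
    {"ax":0,"ay":0,"az":0,"dx":0.9,"dy":-5.3,"dz":0,"hand":1},
    {"ax":0,"ay":0,"az":0,"dx":0.9,"dy":-5.3,"dz":0,"hand":1}
  ]
}}

```text
clock: 6.1
eef_pos: [469.3, 110.0, 164.4]
tool_rot: [3.141, -0.0, 0.224]
force: [0.9, -0.5, -0.5]
width: 32.2
gripper_force: 59.6
```

```bash
python3 - <<'E'
from h import *
d=get_image("scene"); c=proj(d,[[469.5,111.3,60]])[0].astype(int); print(c)
cv2.imwrite("pics/s1.png",cv2.resize(d["pixels"][c[1]-110:c[1]+90,c[0]-130:c[0]+130,::-1],None,fx=3,fy=3))
go(469.5,111.3,66)
E
```

```text
[345 189]
tool cm [ 0.05 -0.1   9.84] yaw 0.225 pos [469.2 110.2 164.4] t 6.15 q [-0.36  0.49  0.09  2.05 -0.08  0.6  -1.55]
```

View pics/s1.png

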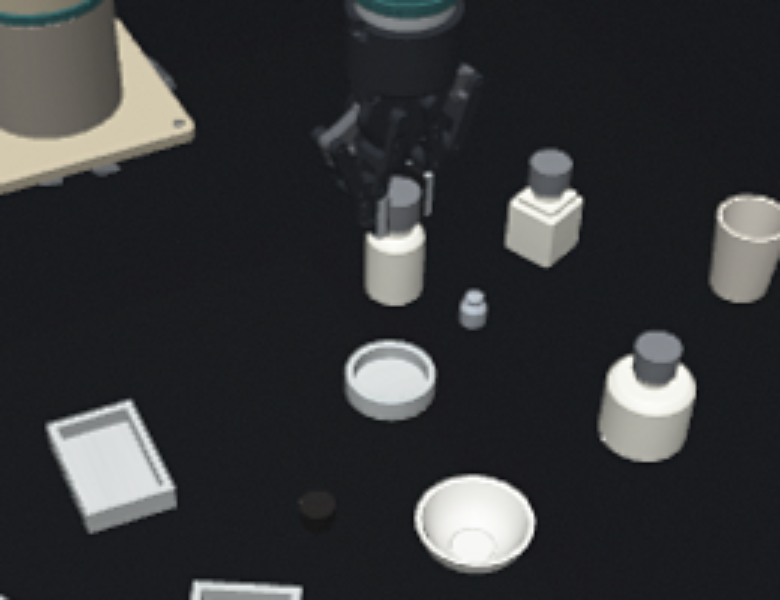

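The bottle hangs upright above the small round holder (crop 390,380). Setting it down.

>>> {"name": "send_rows", "arguments": {
  "series": [
    {"ax":0,"ay":0,"az":0,"dx":0,"dy":-0.1,"dz":1.5,"hand":1},
    {"ax":0,"ay":0,"az":0,"dx":0,"dy":-0.1,"dz":3,"hand":1},
    {"ax":0,"ay":0,"az":0,"dx":0,"dy":-0.1,"dz":4.5,"hand":1},
    {"ax":0,"ay":0,"az":0,"dx":0,"dy":-0.1,"dz":6,"hand":1},
    {"ax":0,"ay":0,"az":0,"dx":0,"dy":-0.1,"dz":7.5,"hand":1},
    {"ax":0,"ay":0,"az":0,"dx":0,"dy":-0.1,"dz":8.5,"hand":1},
    {"ax":0,"ay":0,"az":0,"dx":0,"dy":-0.1,"dz":9.2,"hand":1},
    {"ax":0,"ay":0,"az":0,"dx":0,"dy":-0.1,"dz":9.6,"hand":1},
    {"ax":0,"ay":0,"az":0,"dx":0,"dy":-0.1,"dz":9.8,"hand":1},
    {"ax":0,"ay":0,"az":0,"dx":0,"dy":-0.1,"dz":9.8,"hand":1}
  ]
}}

```text
clock: 7.15
eef_pos: [469.1, 111.8, 66.5]
tool_rot: [-3.142, -0.0, 0.226]
force: [0.8, -0.4, -0.2]
width: 32.5
gripper_force: 59.6
```

>>> {"name": "send_rows", "arguments": {
  "series": [
    {"ax":0,"ay":0,"az":0,"dx":0,"dy":0,"dz":0,"hand":1},
    {"ax":0,"ay":0,"az":0,"dx":0,"dy":0,"dz":0,"hand":1},
    {"ax":0,"ay":0,"az":0,"dx":0,"dy":0,"dz":0,"hand":1}
  ]
}}

```text
clock: 7.45
eef_pos: [469.1, 111.9, 66.6]
tool_rot: [-3.142, -0.001, 0.226]
force: [0.2, 0.2, -1.0]
width: 32.5
gripper_force: 59.6
```

>>> {"name": "send_rows", "arguments": {
  "series": [
    {"ax":0,"ay":0,"az":0,"dx":0,"dy":0,"dz":0.1,"hand":1},
    {"ax":0,"ay":0,"az":0,"dx":0,"dy":0,"dz":0.1,"hand":0.9},
    {"ax":0,"ay":0,"az":0,"dx":0,"dy":0,"dz":0.1,"hand":0.6},
    {"ax":0,"ay":0,"az":0,"dx":0,"dy":0,"dz":0.1,"hand":0.3},
    {"ax":0,"ay":0,"az":0,"dx":0,"dy":0,"dz":0.1,"hand":0},
    {"ax":0,"ay":0,"az":0,"dx":0,"dy":0,"dz":0.1,"hand":0},
    {"ax":0,"ay":0,"az":0,"dx":0,"dy":0,"dz":0.1,"hand":0},
    {"ax":0,"ay":0,"az":0,"dx":0,"dy":0,"dz":-3,"hand":0},
    {"ax":0,"ay":0,"az":0,"dx":0,"dy":0,"dz":-6,"hand":0},
    {"ax":0,"ay":0,"az":0,"dx":0,"dy":0,"dz":-9,"hand":0}
  ]
}}

```text
clock: 8.45
eef_pos: [468.6, 111.6, 157.1]
tool_rot: [3.141, 0.001, 0.226]
force: [0.1, 0.3, 0.1]
width: 85.2
gripper_force: 0.0
```

>>> {"name": "send_rows", "arguments": {
  "series": [
    {"ax":0,"ay":0,"az":0,"dx":3.5,"dy":-2.7,"dz":0,"hand":0},
    {"ax":0,"ay":0,"az":0,"dx":7,"dy":-5.4,"dz":0,"hand":0},
    {"ax":0,"ay":0,"az":0,"dx":10.5,"dy":-8.1,"dz":0,"hand":0},
    {"ax":0,"ay":0,"az":0,"dx":13.5,"dy":-10.5,"dz":0,"hand":0},
    {"ax":0,"ay":0,"az":0,"dx":15.4,"dy":-12,"dz":0,"hand":0},
    {"ax":0,"ay":0,"az":0,"dx":15.4,"dy":-12,"dz":0,"hand":0},
    {"ax":0,"ay":0,"az":0,"dx":15.4,"dy":-12,"dz":0,"hand":0},
    {"ax":0,"ay":0,"az":0,"dx":15.4,"dy":-12,"dz":0,"hand":0}
  ]
}}

```text
clock: 9.25
eef_pos: [591.4, 261.6, 156.1]
tool_rot: [3.14, 0.002, 0.225]
force: [-0.0, 0.5, 0.1]
width: 85.6
gripper_force: 0.0
```

```bash
python3 - <<'E'
from h import *
d=get_image("wrist"); cv2.imwrite("pics/w3.png",d["pixels"][:,:,::-1])
print(proj(d,[[592.5,263.4,88]]))
go(592.5,263.4,59)
E
```

```text
[[322.42954793 248.19686595]]
tool cm [ 0.13 -0.15  9.72] yaw 0.224 pos [591.5 261.6 156.2] t 9.3 q [-0.53  0.71  0.11  1.6  -0.1   0.84 -1.72]
```

View pics/w3.png

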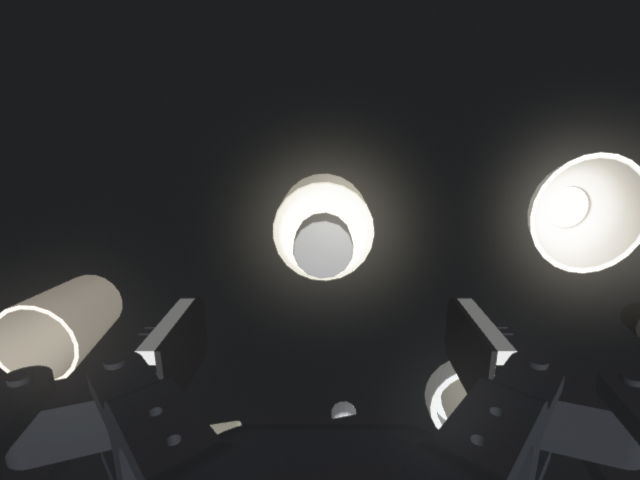

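The cap is at (323,250), close to the prediction, and the beaker at (40,340) is well clear of the fingers. Descend, grip, lift.

>>> {"name": "send_rows", "arguments": {
  "series": [
    {"ax":0,"ay":0,"az":0,"dx":0.1,"dy":-0.1,"dz":2,"hand":0},
    {"ax":0,"ay":0,"az":0,"dx":0.1,"dy":-0.1,"dz":4,"hand":0},
    {"ax":0,"ay":0,"az":0,"dx":0.1,"dy":-0.1,"dz":6,"hand":0},
    {"ax":0,"ay":0,"az":0,"dx":0.1,"dy":-0.1,"dz":8,"hand":0},
    {"ax":0,"ay":0,"az":0,"dx":0.1,"dy":-0.1,"dz":9.2,"hand":0},
    {"ax":0,"ay":0,"az":0,"dx":0.1,"dy":-0.1,"dz":9.6,"hand":0},
    {"ax":0,"ay":0,"az":0,"dx":0.1,"dy":-0.1,"dz":9.6,"hand":0},
    {"ax":0,"ay":0,"az":0,"dx":0.1,"dy":-0.1,"dz":9.6,"hand":0.2},
    {"ax":0,"ay":0,"az":0,"dx":0.1,"dy":-0.1,"dz":9.6,"hand":0.4},
    {"ax":0,"ay":0,"az":0,"dx":0.1,"dy":-0.1,"dz":9.6,"hand":0.6}
  ]
}}

```text
clock: 10.3
eef_pos: [593.4, 264.7, 61.2]
tool_rot: [-3.141, -0.001, 0.226]
force: [-0.5, -0.2, -0.2]
width: 44.1
gripper_force: 0.0
```

>>> {"name": "send_rows", "arguments": {
  "series": [
    {"ax":0,"ay":0,"az":0,"dx":0,"dy":0,"dz":0,"hand":0.8},
    {"ax":0,"ay":0,"az":0,"dx":0,"dy":0,"dz":0,"hand":1},
    {"ax":0,"ay":0,"az":0,"dx":0,"dy":0,"dz":0,"hand":1},
    {"ax":0,"ay":0,"az":0,"dx":0,"dy":0,"dz":0,"hand":1},
    {"ax":0,"ay":0,"az":0,"dx":0,"dy":0,"dz":0,"hand":1}
  ]
}}

```text
clock: 10.8
eef_pos: [593.4, 264.4, 61.1]
tool_rot: [-3.142, -0.001, 0.226]
force: [-1.3, -1.0, 6.2]
width: 32.2
gripper_force: 59.3
```

```bash
python3 - <<'E'
from h import *
go(581,-266.9,165)
E
```

```text
tool cm [-13.1   51.51 -10.39] yaw 0.226 pos [593.4 264.4  61.1] t 10.8 q [-0.52  0.84  0.09  1.65 -0.11  0.66 -1.71]
```

>>> {"name": "send_rows", "arguments": {
  "series": [
    {"ax":0,"ay":0,"az":0,"dx":0,"dy":0,"dz":-1,"hand":1},
    {"ax":0,"ay":0,"az":0,"dx":0,"dy":0,"dz":-3,"hand":1},
    {"ax":0,"ay":0,"az":0,"dx":0,"dy":0,"dz":-5,"hand":1},
    {"ax":0,"ay":0,"az":0,"dx":0,"dy":0,"dz":-7,"hand":1},
    {"ax":0,"ay":0,"az":0,"dx":0,"dy":0,"dz":-9,"hand":1},
    {"ax":0,"ay":0,"az":0,"dx":0,"dy":0,"dz":-10,"hand":1},
    {"ax":0,"ay":0,"az":0,"dx":-0.2,"dy":1,"dz":-10,"hand":1},
    {"ax":0,"ay":0,"az":0,"dx":-0.8,"dy":3,"dz":-10,"hand":1},
    {"ax":0,"ay":0,"az":0,"dx":-1.5,"dy":6,"dz":-10,"hand":1},
    {"ax":0,"ay":0,"az":0,"dx":-2.3,"dy":9,"dz":-10,"hand":1}
  ]
}}

```text
clock: 11.8
eef_pos: [589.3, 168.1, 158.8]
tool_rot: [3.14, 0.003, 0.225]
force: [1.1, -0.3, -1.5]
width: 32.5
gripper_force: 59.9
```

>>> {"name": "send_rows", "arguments": {
  "series": [
    {"ax":0,"ay":0,"az":0,"dx":-1,"dy":4,"dz":0,"hand":1},
    {"ax":0,"ay":0,"az":0,"dx":-2,"dy":8,"dz":0,"hand":1},
    {"ax":0,"ay":0,"az":0,"dx":-3,"dy":12,"dz":0,"hand":1},
    {"ax":0,"ay":0,"az":0,"dx":-4.1,"dy":16,"dz":0,"hand":1},
    {"ax":0,"ay":0,"az":0,"dx":-5.1,"dy":20,"dz":0,"hand":1},
    {"ax":0,"ay":0,"az":0,"dx":-6.1,"dy":24,"dz":0,"hand":1},
    {"ax":0,"ay":0,"az":0,"dx":-7.1,"dy":28,"dz":0,"hand":1},
    {"ax":0,"ay":0,"az":0,"dx":-8.1,"dy":32,"dz":0,"hand":1},
    {"ax":0,"ay":0,"az":0,"dx":-9.2,"dy":36,"dz":0,"hand":1},
    {"ax":0,"ay":0,"az":0,"dx":-10,"dy":39,"dz":0,"hand":1}
  ]
}}

```text
clock: 12.8
eef_pos: [576.9, -236.4, 158.9]
tool_rot: [3.141, 0.004, 0.221]
force: [1.1, -0.2, -0.9]
width: 32.1
gripper_force: 59.9
```

>>> {"name": "send_rows", "arguments": {
  "series": [
    {"ax":0,"ay":0,"az":0,"dx":-0.5,"dy":2,"dz":0,"hand":1},
    {"ax":0,"ay":0,"az":0,"dx":-0.8,"dy":3.5,"dz":0,"hand":1},
    {"ax":0,"ay":0,"az":0,"dx":-0.8,"dy":3.5,"dz":0,"hand":1},
    {"ax":0,"ay":0,"az":0,"dx":-0.8,"dy":3.5,"dz":0,"hand":1},
    {"ax":0,"ay":0,"az":0,"dx":-0.8,"dy":3.5,"dz":0,"hand":1},
    {"ax":0,"ay":0,"az":0,"dx":-0.8,"dy":3.5,"dz":0,"hand":1}
  ]
}}

```text
clock: 13.4
eef_pos: [580.9, -264.9, 160.3]
tool_rot: [-3.141, -0.0, 0.228]
force: [0.0, -0.9, -1.7]
width: 32.4
gripper_force: 59.9
```

```bash
python3 - <<'E'
from h import *
d=get_image("scene")
cv2.imwrite("pics/s2.png",d["pixels"][:,:,::-1])
go(581,-266.9,67)
E
```

```text
tool cm [-0.03  0.17  9.34] yaw 0.228 pos [ 580.9 -265.2  160.4] t 13.45 q [ 0.35  0.69  0.06  1.62 -0.05  0.83 -0.91]
```

View pics/s2.png

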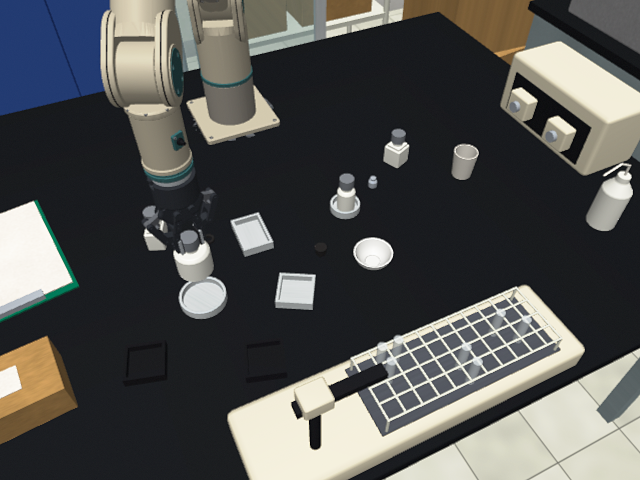

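The small round bottle stands in its holder at (345,197). The large round bottle hangs above its holder at (203,297). Setting it down.

>>> {"name": "send_rows", "arguments": {
  "series": [
    {"ax":0,"ay":0,"az":0,"dx":0,"dy":0.1,"dz":1.5,"hand":1},
    {"ax":0,"ay":0,"az":0,"dx":0,"dy":0.1,"dz":3,"hand":1},
    {"ax":0,"ay":0,"az":0,"dx":0,"dy":0.1,"dz":4.5,"hand":1},
    {"ax":0,"ay":0,"az":0,"dx":0,"dy":0.1,"dz":6,"hand":1},
    {"ax":0,"ay":0,"az":0,"dx":0,"dy":0.1,"dz":7.5,"hand":1},
    {"ax":0,"ay":0,"az":0,"dx":0,"dy":0.1,"dz":8.5,"hand":1},
    {"ax":0,"ay":0,"az":0,"dx":0,"dy":0.1,"dz":9,"hand":1},
    {"ax":0,"ay":0,"az":0,"dx":0,"dy":0.1,"dz":9.2,"hand":1},
    {"ax":0,"ay":0,"az":0,"dx":0,"dy":0.1,"dz":9.2,"hand":1},
    {"ax":0,"ay":0,"az":0,"dx":0,"dy":0.1,"dz":9.2,"hand":1}
  ]
}}

```text
clock: 14.45
eef_pos: [581.3, -268.1, 69.0]
tool_rot: [3.141, -0.001, 0.226]
force: [0.6, 0.3, -1.8]
width: 32.5
gripper_force: 59.9
```

>>> {"name": "send_rows", "arguments": {
  "series": [
    {"ax":0,"ay":0,"az":0,"dx":0,"dy":0,"dz":0.1,"hand":1},
    {"ax":0,"ay":0,"az":0,"dx":0,"dy":0,"dz":0.1,"hand":1}
  ]
}}

```text
clock: 14.65
eef_pos: [580.9, -267.9, 67.7]
tool_rot: [3.141, -0.001, 0.226]
force: [0.3, 0.1, -1.4]
width: 32.3
gripper_force: 59.9
```

>>> {"name": "send_rows", "arguments": {
  "series": [
    {"ax":0,"ay":0,"az":0,"dx":0,"dy":0,"dz":0.1,"hand":1},
    {"ax":0,"ay":0,"az":0,"dx":0,"dy":0,"dz":0.1,"hand":0.9},
    {"ax":0,"ay":0,"az":0,"dx":0,"dy":0,"dz":0.1,"hand":0.6},
    {"ax":0,"ay":0,"az":0,"dx":0,"dy":0,"dz":0.1,"hand":0.3},
    {"ax":0,"ay":0,"az":0,"dx":0,"dy":0,"dz":0.1,"hand":0},
    {"ax":0,"ay":0,"az":0,"dx":0,"dy":0,"dz":0.1,"hand":0},
    {"ax":0,"ay":0,"az":0,"dx":0,"dy":0,"dz":0.1,"hand":0},
    {"ax":0,"ay":0,"az":0,"dx":0,"dy":0,"dz":-3,"hand":0},
    {"ax":0,"ay":0,"az":0,"dx":0,"dy":0,"dz":-6,"hand":0},
    {"ax":0,"ay":0,"az":0,"dx":0,"dy":0,"dz":-9,"hand":0}
  ]
}}

```text
clock: 15.65
eef_pos: [580.5, -267.7, 158.1]
tool_rot: [-3.141, 0.001, 0.226]
force: [1.0, -1.3, -0.2]
width: 85.2
gripper_force: 0.0
```

>>> {"name": "send_rows", "arguments": {
  "series": [
    {"ax":0,"ay":0,"az":0,"dx":-3.5,"dy":-0.2,"dz":0,"hand":0},
    {"ax":0,"ay":0,"az":0,"dx":-7,"dy":-0.3,"dz":0,"hand":0},
    {"ax":0,"ay":0,"az":0,"dx":-11,"dy":-0.5,"dz":0,"hand":0},
    {"ax":0,"ay":0,"az":0,"dx":-15,"dy":-0.7,"dz":0,"hand":0},
    {"ax":0,"ay":0,"az":0,"dx":-18.5,"dy":-0.8,"dz":0,"hand":0},
    {"ax":0,"ay":0,"az":0,"dx":-20.7,"dy":-0.9,"dz":0,"hand":0},
    {"ax":0,"ay":0,"az":0,"dx":-20.7,"dy":-0.9,"dz":0,"hand":0},
    {"ax":0,"ay":0,"az":0,"dx":-20.7,"dy":-0.9,"dz":0,"hand":0},
    {"ax":0,"ay":0,"az":0,"dx":-20.7,"dy":-0.9,"dz":0,"hand":0},
    {"ax":0,"ay":0,"az":0,"dx":-20.7,"dy":-0.9,"dz":0,"hand":0}
  ]
}}

```text
clock: 16.65
eef_pos: [378.4, -305.0, 157.3]
tool_rot: [3.141, -0.001, 0.228]
force: [-0.9, -0.7, 0.0]
width: 85.5
gripper_force: 0.0
```

```bash
python3 - <<'E'
from h import *
d=get_image("wrist"); p=d["pixels"][:,:,::-1].copy()
print(proj(d,[[377.4,-304.9,88]]))
q=proj(d,place(np.c_[OUT["oblong"][0],[56]*4],377.4,-304.9,-.38))
cv2.polylines(p,[q.astype(int)],1,(0,0,255),1)
cv2.imwrite("pics/w4.png",p)
go(377.4,-304.9,59)
E
```

```text
[[324.61867282 251.95319976]]
tool cm [-0.07 -0.03  9.82] yaw 0.227 pos [ 378.1 -305.   157.2] t 16.7 q [ 0.59  0.51  0.04  2.04 -0.03  0.59 -0.69]
```

View pics/w4.png

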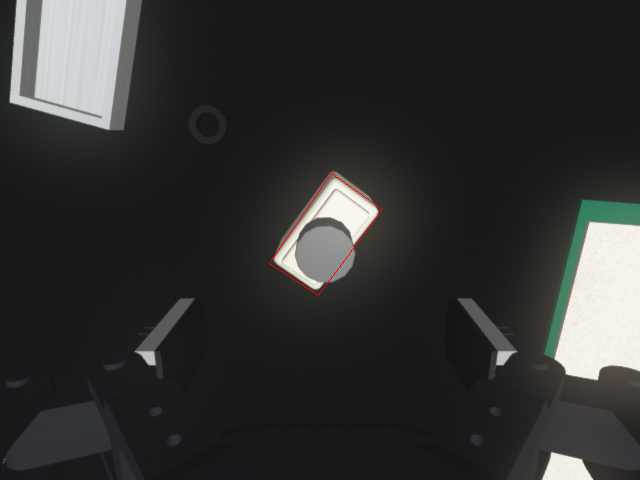

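The cap is at (325,249) and the body outline matches the fitted yaw of −0.38. Gripping.

>>> {"name": "send_rows", "arguments": {
  "series": [
    {"ax":0,"ay":0,"az":0,"dx":0,"dy":0,"dz":2,"hand":0},
    {"ax":0,"ay":0,"az":0,"dx":0,"dy":0,"dz":4,"hand":0},
    {"ax":0,"ay":0,"az":0,"dx":0,"dy":0,"dz":6,"hand":0},
    {"ax":0,"ay":0,"az":0,"dx":0,"dy":0,"dz":8,"hand":0},
    {"ax":0,"ay":0,"az":0,"dx":0,"dy":0,"dz":9.3,"hand":0},
    {"ax":0,"ay":0,"az":0,"dx":0,"dy":0,"dz":9.8,"hand":0},
    {"ax":0,"ay":0,"az":0,"dx":0,"dy":0,"dz":9.8,"hand":0},
    {"ax":0,"ay":0,"az":0,"dx":0,"dy":0,"dz":9.8,"hand":0.2},
    {"ax":0,"ay":0,"az":0,"dx":0,"dy":0,"dz":9.8,"hand":0.4},
    {"ax":0,"ay":0,"az":0,"dx":0,"dy":0,"dz":9.8,"hand":0.6}
  ]
}}

```text
clock: 17.7
eef_pos: [377.4, -305.6, 60.0]
tool_rot: [3.141, -0.001, 0.226]
force: [0.6, 0.6, 0.2]
width: 44.2
gripper_force: 0.0
```

>>> {"name": "send_rows", "arguments": {
  "series": [
    {"ax":0,"ay":0,"az":0,"dx":0,"dy":0,"dz":0,"hand":0.8},
    {"ax":0,"ay":0,"az":0,"dx":0,"dy":0,"dz":0,"hand":1},
    {"ax":0,"ay":0,"az":0,"dx":0,"dy":0,"dz":0,"hand":1},
    {"ax":0,"ay":0,"az":0,"dx":0,"dy":0,"dz":0,"hand":1},
    {"ax":0,"ay":0,"az":0,"dx":0,"dy":0,"dz":0,"hand":1}
  ]
}}

```text
clock: 18.2
eef_pos: [377.2, -305.5, 60.0]
tool_rot: [3.141, -0.001, 0.226]
force: [-1.2, 1.4, 5.7]
width: 32.3
gripper_force: 59.1
```

```bash
python3 - <<'E'
from h import *
go(460.1,-116.7,165)
E
```

```text
tool cm [ 12.3  -16.55 -10.5 ] yaw 0.226 pos [ 377.2 -305.5   60. ] t 18.2 q [ 0.61  0.69  0.02  2.11 -0.04  0.35 -0.68]
```

>>> {"name": "send_rows", "arguments": {
  "series": [
    {"ax":0,"ay":0,"az":0,"dx":0,"dy":0,"dz":-1,"hand":1},
    {"ax":0,"ay":0,"az":0,"dx":0,"dy":0,"dz":-3,"hand":1},
    {"ax":0,"ay":0,"az":0,"dx":0,"dy":0,"dz":-5,"hand":1},
    {"ax":0,"ay":0,"az":0,"dx":0,"dy":0,"dz":-7,"hand":1},
    {"ax":0,"ay":0,"az":0,"dx":0.5,"dy":-0.7,"dz":-8,"hand":1},
    {"ax":0,"ay":0,"az":-0.06,"dx":1.5,"dy":-2,"dz":-8,"hand":1},
    {"ax":0,"ay":0,"az":-0.12,"dx":3,"dy":-4,"dz":-8,"hand":1},
    {"ax":0,"ay":0,"az":-0.18,"dx":5,"dy":-6.7,"dz":-8,"hand":1},
    {"ax":0,"ay":0,"az":-0.24,"dx":7,"dy":-9.4,"dz":-8,"hand":1},
    {"ax":0,"ay":0,"az":-0.3,"dx":9,"dy":-12.1,"dz":-8,"hand":1}
  ]
}}

```text
clock: 19.2
eef_pos: [437.6, -164.1, 138.5]
tool_rot: [-3.14, 0.001, 0.532]
force: [-1.4, -0.7, -2.0]
width: 32.4
gripper_force: 59.7
```

```bash
python3 - <<'E'
from h import *
go(460.1,-116.7,66)
E
```

```text
tool cm [ 4.35 -2.95  7.25] yaw 0.532 pos [ 437.6 -164.1  138.5] t 19.2 q [ 0.32  0.52 -0.02  2.1   0.02  0.52 -0.76]
```

>>> {"name": "send_rows", "arguments": {
  "series": [
    {"ax":0,"ay":0,"az":-0.02,"dx":2,"dy":-1.5,"dz":0,"hand":1},
    {"ax":0,"ay":0,"az":-0.04,"dx":3.5,"dy":-2.6,"dz":0,"hand":1},
    {"ax":0,"ay":0,"az":-0.04,"dx":4.4,"dy":-3.3,"dz":0,"hand":1},
    {"ax":0,"ay":0,"az":-0.04,"dx":4.4,"dy":-3.3,"dz":0,"hand":1},
    {"ax":0,"ay":0,"az":-0.04,"dx":4.4,"dy":-3.3,"dz":0,"hand":1},
    {"ax":0,"ay":0,"az":-0.04,"dx":4.4,"dy":-3.3,"dz":0,"hand":1},
    {"ax":0,"ay":0,"az":-0.04,"dx":4.4,"dy":-3.3,"dz":0,"hand":1},
    {"ax":0,"ay":0,"az":-0.04,"dx":4.4,"dy":-3.3,"dz":0,"hand":1}
  ]
}}

```text
clock: 20.0
eef_pos: [458.8, -117.5, 139.3]
tool_rot: [3.141, 0.0, 0.564]
force: [-1.3, -0.9, -0.9]
width: 32.3
gripper_force: 59.7
```

```bash
python3 - <<'E'
from h import *
d=get_image("wrist"); cv2.imwrite("pics/w5.png",d["pixels"][:,:,::-1])
go(460.1,-116.7,66)
E
```

```text
tool cm [0.13 0.01 7.34] yaw 0.565 pos [ 458.9 -117.3  139.4] t 20.05 q [ 0.21  0.53 -0.02  2.09  0.02  0.53 -0.84]
```

View pics/w5.png

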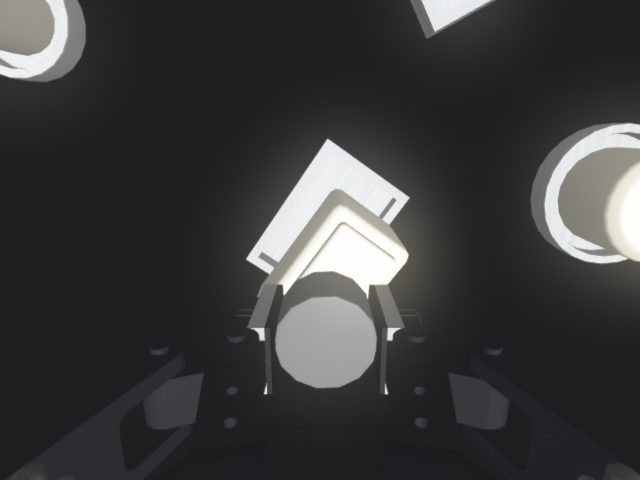

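The oblong bottle's edges run parallel to the holder's (bottle edge (262,295)–(335,190), holder edge (247,260)–(328,139)). Lowering.

>>> {"name": "send_rows", "arguments": {
  "series": [
    {"ax":0,"ay":0,"az":0,"dx":0.1,"dy":0,"dz":1.5,"hand":1},
    {"ax":0,"ay":0,"az":0,"dx":0.1,"dy":0,"dz":3,"hand":1},
    {"ax":0,"ay":0,"az":0,"dx":0.1,"dy":0,"dz":4.5,"hand":1},
    {"ax":0,"ay":0,"az":0,"dx":0.1,"dy":0,"dz":5.7,"hand":1},
    {"ax":0,"ay":0,"az":0,"dx":0.1,"dy":0,"dz":6.5,"hand":1},
    {"ax":0,"ay":0,"az":0,"dx":0.1,"dy":0,"dz":7,"hand":1},
    {"ax":0,"ay":0,"az":0,"dx":0.1,"dy":0,"dz":7.2,"hand":1},
    {"ax":0,"ay":0,"az":0,"dx":0.1,"dy":0,"dz":7.2,"hand":1},
    {"ax":0,"ay":0,"az":0,"dx":0.1,"dy":0,"dz":7.2,"hand":1}
  ]
}}

```text
clock: 20.95
eef_pos: [460.3, -116.2, 67.7]
tool_rot: [3.141, -0.001, 0.566]
force: [0.1, -0.7, -0.4]
width: 32.3
gripper_force: 59.8
```

>>> {"name": "send_rows", "arguments": {
  "series": [
    {"ax":0,"ay":0,"az":0,"dx":0,"dy":0,"dz":0,"hand":1},
    {"ax":0,"ay":0,"az":0,"dx":0,"dy":0,"dz":0,"hand":1}
  ]
}}

```text
clock: 21.15
eef_pos: [460.2, -116.2, 67.6]
tool_rot: [3.141, -0.0, 0.566]
force: [0.7, -0.9, -0.9]
width: 32.2
gripper_force: 59.8
```

>>> {"name": "send_rows", "arguments": {
  "series": [
    {"ax":0,"ay":0,"az":0,"dx":0,"dy":0,"dz":0.15,"hand":1},
    {"ax":0,"ay":0,"az":0,"dx":0,"dy":0,"dz":0.15,"hand":0.9},
    {"ax":0,"ay":0,"az":0,"dx":0,"dy":0,"dz":0.15,"hand":0.6},
    {"ax":0,"ay":0,"az":0,"dx":0,"dy":0,"dz":0.15,"hand":0.3},
    {"ax":0,"ay":0,"az":0,"dx":0,"dy":0,"dz":0.15,"hand":0},
    {"ax":0,"ay":0,"az":0,"dx":0,"dy":0,"dz":0.15,"hand":0},
    {"ax":0,"ay":0,"az":0,"dx":0,"dy":0,"dz":0.15,"hand":0},
    {"ax":0,"ay":0,"az":0,"dx":0,"dy":0,"dz":-3,"hand":0},
    {"ax":0,"ay":0,"az":0,"dx":0,"dy":0,"dz":-6,"hand":0},
    {"ax":0,"ay":0,"az":0,"dx":0,"dy":0,"dz":-9,"hand":0}
  ]
}}

```text
clock: 22.15
eef_pos: [459.6, -116.1, 158.2]
tool_rot: [-3.141, 0.001, 0.566]
force: [0.7, 0.4, 0.2]
width: 85.9
gripper_force: 0.0
```

>>> {"name": "send_rows", "arguments": {
  "series": [
    {"ax":0,"ay":0,"az":0,"dx":1.5,"dy":-4,"dz":0,"hand":0},
    {"ax":0,"ay":0,"az":0,"dx":3,"dy":-8,"dz":0,"hand":0},
    {"ax":0,"ay":0,"az":0,"dx":4.5,"dy":-12,"dz":0,"hand":0},
    {"ax":0,"ay":0,"az":0,"dx":6,"dy":-16,"dz":0,"hand":0},
    {"ax":0,"ay":0,"az":0,"dx":7.5,"dy":-20,"dz":0,"hand":0},
    {"ax":0,"ay":0,"az":0,"dx":9,"dy":-24,"dz":0,"hand":0},
    {"ax":0,"ay":0,"az":0,"dx":10.5,"dy":-28,"dz":0,"hand":0},
    {"ax":0,"ay":0,"az":0,"dx":12,"dy":-32,"dz":0,"hand":0},
    {"ax":0,"ay":0,"az":0,"dx":13.5,"dy":-36,"dz":0,"hand":0},
    {"ax":0,"ay":0,"az":0,"dx":15.1,"dy":-40.5,"dz":0,"hand":0}
  ]
}}

```text
clock: 23.15
eef_pos: [369.9, 307.7, 157.4]
tool_rot: [3.141, 0.0, 0.565]
force: [1.9, 0.7, -0.5]
width: 85.6
gripper_force: 0.0
```

>>> {"name": "send_rows", "arguments": {
  "series": [
    {"ax":0,"ay":0,"az":0,"dx":0,"dy":0,"dz":0,"hand":0},
    {"ax":0,"ay":0,"az":0,"dx":0,"dy":0,"dz":0,"hand":0},
    {"ax":0,"ay":0,"az":0,"dx":0,"dy":0,"dz":0,"hand":0},
    {"ax":0,"ay":0,"az":0,"dx":0,"dy":0,"dz":0,"hand":0},
    {"ax":0,"ay":0,"az":0,"dx":0,"dy":0,"dz":0,"hand":0}
  ]
}}

```text
clock: 23.65
eef_pos: [370.9, 305.3, 157.4]
tool_rot: [3.141, 0.0, 0.563]
force: [-0.6, -0.7, -0.3]
width: 85.7
gripper_force: 0.0
```

```bash
python3 - <<'E'
from h import *
d=get_image("wrist"); p=d["pixels"][:,:,::-1].copy()
print(proj(d,[[370.2,306.3,88]]))
q=proj(d,place(np.c_[OUT["square"][0],[56]*4],370.2,306.3,.49))
cv2.polylines(p,[q.astype(int)],1,(0,0,255),1)
cv2.imwrite("pics/w6.png",p)
go(370.2,306.3,59)
E
```

```text
[[323.92357401 250.33279146]]
tool cm [-0.02 -0.09  9.84] yaw 0.564 pos [370.8 305.6 157.4] t 23.7 q [-0.78  0.5   0.04  2.06 -0.03  0.58 -1.72]
```

View pics/w6.png

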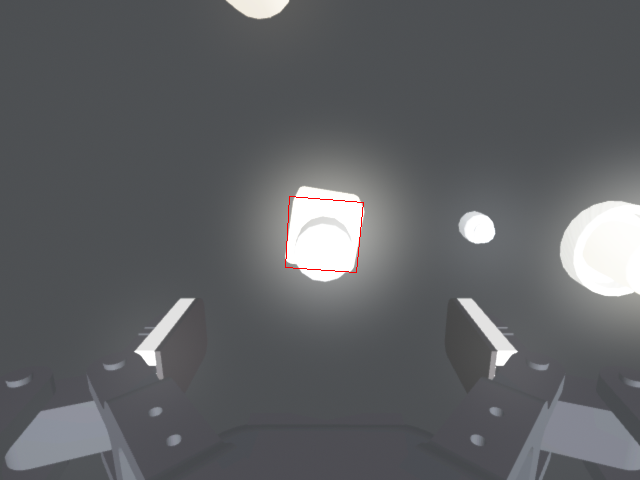

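The cap is at (323,250) as predicted. The body is turned slightly more than fitted (yaw about 0.44), and the loose vial at (477,228) is clear of the fingers. Gripping.

>>> {"name": "send_rows", "arguments": {
  "series": [
    {"ax":0,"ay":0,"az":0,"dx":0,"dy":0,"dz":2,"hand":0},
    {"ax":0,"ay":0,"az":0,"dx":0,"dy":0,"dz":4,"hand":0},
    {"ax":0,"ay":0,"az":0,"dx":0,"dy":0,"dz":6,"hand":0},
    {"ax":0,"ay":0,"az":0,"dx":0,"dy":0,"dz":8,"hand":0},
    {"ax":0,"ay":0,"az":0,"dx":0,"dy":0,"dz":9.3,"hand":0},
    {"ax":0,"ay":0,"az":0,"dx":0,"dy":0,"dz":9.8,"hand":0},
    {"ax":0,"ay":0,"az":0,"dx":0,"dy":0,"dz":9.8,"hand":0},
    {"ax":0,"ay":0,"az":0,"dx":0,"dy":0,"dz":9.8,"hand":0.2},
    {"ax":0,"ay":0,"az":0,"dx":0,"dy":0,"dz":9.8,"hand":0.4},
    {"ax":0,"ay":0,"az":0,"dx":0,"dy":0,"dz":9.8,"hand":0.6}
  ]
}}

```text
clock: 24.7
eef_pos: [370.6, 307.0, 60.0]
tool_rot: [-3.141, -0.001, 0.566]
force: [0.4, -0.4, -0.5]
width: 43.9
gripper_force: 0.0
```

>>> {"name": "send_rows", "arguments": {
  "series": [
    {"ax":0,"ay":0,"az":0,"dx":0,"dy":0,"dz":0,"hand":0.8},
    {"ax":0,"ay":0,"az":0,"dx":0,"dy":0,"dz":0,"hand":1},
    {"ax":0,"ay":0,"az":0,"dx":0,"dy":0,"dz":0,"hand":1},
    {"ax":0,"ay":0,"az":0,"dx":0,"dy":0,"dz":0,"hand":1},
    {"ax":0,"ay":0,"az":0,"dx":0,"dy":0,"dz":0,"hand":1}
  ]
}}

```text
clock: 25.2
eef_pos: [370.7, 306.9, 60.1]
tool_rot: [-3.141, -0.001, 0.566]
force: [-0.5, -0.5, 5.0]
width: 31.9
gripper_force: 59.0
```

```bash
python3 - <<'E'
from h import *
go(647.8,-93.3,165)
E
```

```text
tool cm [  1.94  48.64 -10.49] yaw 0.566 pos [370.7 306.9  60.1] t 25.2 q [-0.77  0.68  0.02  2.12 -0.04  0.34 -1.71]
```

>>> {"name": "send_rows", "arguments": {
  "series": [
    {"ax":0,"ay":0,"az":0,"dx":0,"dy":0,"dz":-1,"hand":1},
    {"ax":0,"ay":0,"az":0,"dx":0,"dy":0,"dz":-3,"hand":1},
    {"ax":0,"ay":0,"az":0,"dx":0,"dy":0,"dz":-5,"hand":1},
    {"ax":0,"ay":0,"az":0,"dx":0,"dy":0,"dz":-7,"hand":1},
    {"ax":0,"ay":0,"az":0,"dx":0,"dy":0,"dz":-9,"hand":1},
    {"ax":0,"ay":0,"az":0,"dx":0,"dy":0,"dz":-11,"hand":1},
    {"ax":0,"ay":0,"az":0,"dx":0,"dy":1,"dz":-12,"hand":1},
    {"ax":0,"ay":0,"az":0,"dx":0.1,"dy":3,"dz":-12,"hand":1},
    {"ax":0,"ay":0,"az":0,"dx":0.2,"dy":6,"dz":-12,"hand":1},
    {"ax":0,"ay":0,"az":0,"dx":0.4,"dy":9.6,"dz":-12,"hand":1}
  ]
}}

```text
clock: 26.2
eef_pos: [425.1, 227.0, 179.4]
tool_rot: [-3.141, 0.0, 0.568]
force: [0.4, 0.2, -1.2]
width: 32.1
gripper_force: 59.8
```

>>> {"name": "send_rows", "arguments": {
  "series": [
    {"ax":0,"ay":0,"az":-0.06,"dx":0.2,"dy":4,"dz":0,"hand":1},
    {"ax":0,"ay":0,"az":-0.12,"dx":0.3,"dy":8,"dz":0,"hand":1},
    {"ax":0,"ay":0,"az":-0.18,"dx":0.5,"dy":12,"dz":0,"hand":1},
    {"ax":0,"ay":0,"az":-0.24,"dx":0.6,"dy":16,"dz":0,"hand":1},
    {"ax":0,"ay":0,"az":-0.3,"dx":0.8,"dy":20,"dz":0,"hand":1},
    {"ax":0,"ay":0,"az":-0.36,"dx":1,"dy":24,"dz":0,"hand":1},
    {"ax":0,"ay":0,"az":-0.42,"dx":1.1,"dy":28,"dz":0,"hand":1},
    {"ax":0,"ay":0,"az":-0.48,"dx":1.3,"dy":32,"dz":0,"hand":1},
    {"ax":0,"ay":0,"az":-0.54,"dx":1.4,"dy":36,"dz":0,"hand":1},
    {"ax":0,"ay":0,"az":-0.58,"dx":1.5,"dy":39,"dz":0,"hand":1}
  ]
}}

```text
clock: 27.2
eef_pos: [647.1, -97.9, 178.9]
tool_rot: [-3.142, 0.002, 1.145]
force: [0.4, 1.2, -0.6]
width: 32.5
gripper_force: 59.8
```

>>> {"name": "send_rows", "arguments": {
  "series": [
    {"ax":0,"ay":0,"az":0,"dx":0,"dy":0,"dz":2,"hand":1},
    {"ax":0,"ay":0,"az":0,"dx":0,"dy":0,"dz":4,"hand":1},
    {"ax":0,"ay":0,"az":0,"dx":0,"dy":0,"dz":5,"hand":1},
    {"ax":0,"ay":0,"az":0,"dx":0,"dy":0,"dz":5,"hand":1},
    {"ax":0,"ay":0,"az":0,"dx":0,"dy":0,"dz":5,"hand":1},
    {"ax":0,"ay":0,"az":0,"dx":0,"dy":0,"dz":5,"hand":1},
    {"ax":0,"ay":0,"az":0,"dx":0,"dy":0,"dz":5,"hand":1}
  ]
}}

```text
clock: 27.9
eef_pos: [647.5, -93.3, 130.4]
tool_rot: [3.14, -0.0, 1.146]
force: [0.6, -0.2, -1.3]
width: 32.7
gripper_force: 60.0
```

```bash
python3 - <<'E'
from h import *
d=get_image("wrist"); cv2.imwrite("pics/w7.png",d["pixels"][:,:,::-1])
go(647.8,-93.3,66)
E
```

```text
tool cm [0.02 0.03 6.43] yaw 1.146 pos [647.4 -93.4 130.3] t 27.95 q [ 0.18  0.75 -0.14  1.6   0.13  0.81 -0.43]
```

View pics/w7.png

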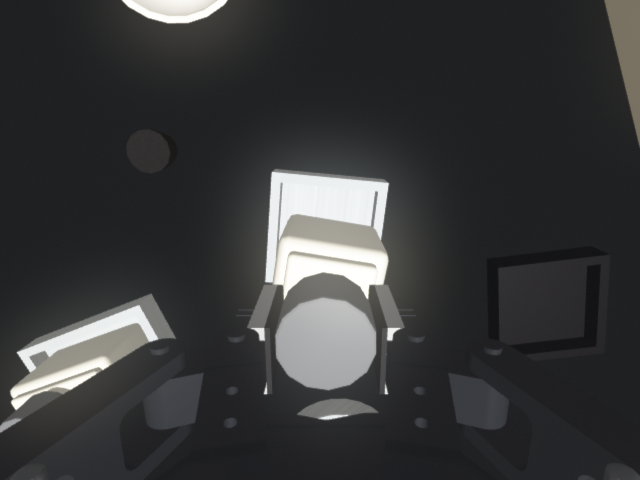

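The square bottle lines up with the light square holder: holder edge (272,171)–(387,182), bottle edge (292,215)–(378,227). The black look-alike is off to the right at (548,305). Lowering.

>>> {"name": "send_rows", "arguments": {
  "series": [
    {"ax":0,"ay":0,"az":-0.04,"dx":0,"dy":0,"dz":1,"hand":1},
    {"ax":0,"ay":0,"az":-0.04,"dx":0,"dy":0,"dz":2.5,"hand":1},
    {"ax":0,"ay":0,"az":-0.04,"dx":0,"dy":0,"dz":4,"hand":1},
    {"ax":0,"ay":0,"az":-0.04,"dx":0,"dy":0,"dz":5.2,"hand":1},
    {"ax":0,"ay":0,"az":-0.04,"dx":0,"dy":0,"dz":5.8,"hand":1},
    {"ax":0,"ay":0,"az":-0.04,"dx":0,"dy":0,"dz":6.2,"hand":1},
    {"ax":0,"ay":0,"az":-0.04,"dx":0,"dy":0,"dz":6.3,"hand":1},
    {"ax":0,"ay":0,"az":-0.04,"dx":0,"dy":0,"dz":6.3,"hand":1},
    {"ax":0,"ay":0,"az":-0.04,"dx":0,"dy":0,"dz":6.3,"hand":1},
    {"ax":0,"ay":0,"az":-0.04,"dx":0,"dy":0,"dz":6.3,"hand":1}
  ]
}}

```text
clock: 28.95
eef_pos: [647.2, -93.4, 66.7]
tool_rot: [3.141, -0.0, 1.186]
force: [0.1, 0.3, -1.8]
width: 32.4
gripper_force: 59.9
```

>>> {"name": "send_rows", "arguments": {
  "series": [
    {"ax":0,"ay":0,"az":0,"dx":0,"dy":0,"dz":0.1,"hand":1},
    {"ax":0,"ay":0,"az":0,"dx":0,"dy":0,"dz":0.1,"hand":0.9},
    {"ax":0,"ay":0,"az":0,"dx":0,"dy":0,"dz":0.1,"hand":0.6},
    {"ax":0,"ay":0,"az":0,"dx":0,"dy":0,"dz":0.1,"hand":0.3},
    {"ax":0,"ay":0,"az":0,"dx":0,"dy":0,"dz":0.1,"hand":0},
    {"ax":0,"ay":0,"az":0,"dx":0,"dy":0,"dz":0.1,"hand":0},
    {"ax":0,"ay":0,"az":0,"dx":0,"dy":0,"dz":0.1,"hand":0},
    {"ax":0,"ay":0,"az":0,"dx":0,"dy":0,"dz":-3,"hand":0},
    {"ax":0,"ay":0,"az":0,"dx":0,"dy":0,"dz":-6,"hand":0},
    {"ax":0,"ay":0,"az":0,"dx":0,"dy":0,"dz":-9,"hand":0}
  ]
}}

```text
clock: 29.95
eef_pos: [646.6, -93.3, 157.1]
tool_rot: [-3.141, 0.0, 1.186]
force: [1.8, -0.3, 0.7]
width: 85.5
gripper_force: 0.0
```

>>> {"name": "send_rows", "arguments": {
  "series": [
    {"ax":0,"ay":0,"az":0,"dx":0,"dy":0,"dz":-4,"hand":0},
    {"ax":0,"ay":0,"az":0,"dx":0,"dy":0,"dz":-8,"hand":0},
    {"ax":0,"ay":0,"az":0,"dx":0,"dy":0,"dz":-12,"hand":0},
    {"ax":0,"ay":0,"az":0,"dx":0,"dy":0,"dz":-16,"hand":0},
    {"ax":0,"ay":0,"az":0,"dx":0,"dy":0,"dz":-16,"hand":0},
    {"ax":0,"ay":0,"az":0,"dx":0,"dy":0,"dz":-16,"hand":0},
    {"ax":0,"ay":0,"az":0,"dx":0,"dy":0,"dz":-16,"hand":0}
  ]
}}

```text
clock: 30.65
eef_pos: [645.9, -93.4, 314.9]
tool_rot: [-3.139, 0.001, 1.186]
force: [-0.3, 0.1, -0.6]
width: 85.4
gripper_force: 0.0
```

```bash
python3 - <<'E'
from h import *
d=get_image("scene"); p=cv2.resize(d["pixels"][130:350,80:420,::-1],None,fx=2.3,fy=2.3,interpolation=cv2.INTER_CUBIC)
for k,q in dict(small_round=(469.5,111.3,0),oblong=(460.1,-116.7,-.04),square=(647.8,-93.3,1.04),large_round=(581,-266.9,0)).items():
    c=proj(d,place(np.c_[circ(17),[94]*40],*q)); cv2.polylines(p,[((c-[80,130])*2.3).astype(int)],1,(0,0,255),1)
cv2.imwrite("pics/end.png",p); go(0,0,0)
E
```

```text
tool cm [-15.6  -63.37  31.45] yaw 1.186 pos [645.9 -93.3 314.5] t 30.7 q [ 0.2   0.57 -0.17  1.39  0.1   1.2  -0.37]
```

View pics/end.png

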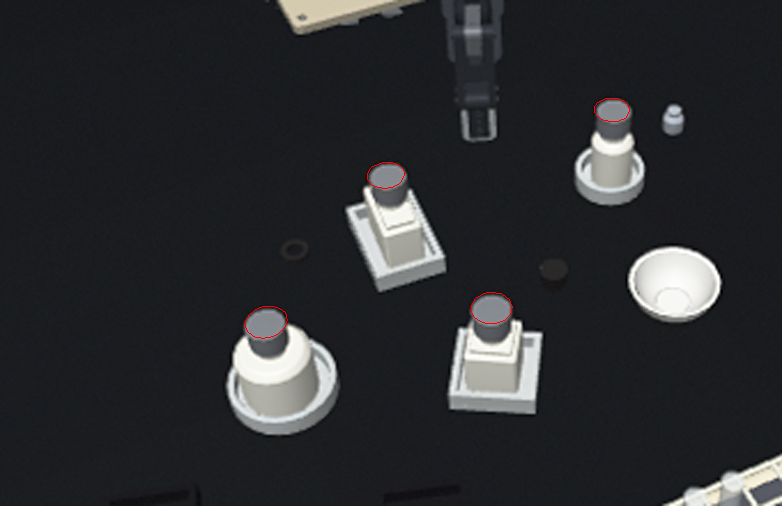

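All four bottles stand upright in their own holders: (277,370), (610,165), (493,355) and (397,230). Each cap matches its predicted ring at 94 mm, so they are centred and fully down. Handing in.

```bash
python3 -c "
from cell import *
print(finish_job())"
```

```text
the job is handed in; nothing more can be done
None
```

All four bottles stand upright, on the floor of their matching holders, in the last camera image; I left the beaker and dish alone and handed the job in at about 31 s on the robot's clock, with no verdict returned.

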